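# Refit the deck plate of the key-cutting machine

### The job

Swing the clear hood of the key-cutting machine up and over until its spring holds it fully open, then refit the loose aluminium deck plate: tilt its tongue in under the overhanging lip of the pocket and lower the other end until the plate lies flat and flush in the pocket. Let go, leave the hood open, and do not push the other things on the counter about.

Things in the scene. Friction and masses are not known exactly. Their poses are not given: they have to be found in the camera images.
- machine: Bench key-cutting machine, grey, fixed, upright. Origin on the counter surface under its pocket's centre; x along the pocket away from the lip (roughly away from the robot), y towards the motor housing, z up. In its frame (mm): deck x -100..120, y -85..115, top z 45; motor housing y 120..240, 85 high; hinge posts to z 95 at y 108..128; 48 mm cutter wheel at x 95, y 70..120, top z 96.
- pocket (a point): Centre of the floor of the rectangular pocket sunk 8 mm into the deck; axes as the machine's; 37 mm above the counter. The pocket is 124 mm long in x (-62..62 from here) and 81 mm wide in y (-40.5..40.5), with vertical walls on all four sides.
- lip_edge (a point): Middle of the lower free edge of the dark steel lip, axes as the machine's; 49 mm from the pocket's centre towards -x, 13 mm above its floor. The lip is 100 mm wide in y, 7 mm thick, and reaches from here towards -x, so that the last 13 mm of the pocket (its -x end) lie under it.
- hood_hinge (a point): Middle of the hood's hinge axis, at machine (10, 115, 95) mm; the axis runs along the machine's x.
- hood_handle (a point): Middle of the hood's handle: black round bar, 12 mm diameter, 110 mm long, along the machine's x, its centre 30 mm off the hood's 40 mm high front panel, two stand-offs 100 mm apart. Shut, it is 220 mm from the hinge towards machine -y and 16 mm below it; it swings about the hinge up and over towards +y. The bar can turn between the fingers.
- hood (a joint): Angle (rad) of the clear acrylic hood with grey rims, 170 x 190 mm, over the pocket when shut: 0 shut, 2.1 fully open at its stop, leaning back over the motor housing. Spring and weight pull it shut below about 1.35 (about 1.5 N at the handle) and push it open, damped, above that; let go past about 1.6 it opens fully by itself.
- plate_rib (a point): Centre of the grip rib of the loose aluminium deck plate (about 0.24 kg), axes as the plate's: x from tongue to other end, y across, z up. Rib 50 mm long in x, 14 wide, 30 high, on top of a slab 100 x 76 x 8 mm; this point is 23 mm above the plate's underside. At first the plate lies flat on the counter. Seated, this point is at machine (10, 0, 60) mm, slab flush with the deck.
- plate_tongue (a point): Middle of the lower edge of the free end of the plate's tongue, axes as the plate's: 70 mm towards plate -x and 23 mm below the rib's centre. The tongue, 20 mm long in x, 66 wide, 5 thick, is flush with the slab's underside at its -x end; plate with tongue 120 mm long (4 mm play in the pocket's length, 5 mm in its width).
- cylinder: Bystander: brass lock cylinder, 70 mm long, 35 mm high; origin at the centre of its underside.
- window_key: Bystander: flat silver window key, 80 mm long, 6 mm thick; origin on its underside.
- spindle: Bystander: black handle spindle, 117 mm long, 14 mm high; origin on its underside.
- packer: Bystander: white plastic forked hinge packer, 120 x 28 x 5 mm; origin on its underside.
- bead: Bystander: clear acrylic glazing bead sample, 150 mm long across, 18 mm high; origin on its underside.
- driver: Bystander: screwdriver with a black handle; origin on its underside.
Things that resemble listed ones, but are neither listed nor needed, are in the scene too. Of the things that look like the part that bears plate_rib, the smaller one is meant.

How it is judged (in metres and radians):
On the way, in this order (a step that is already met when the one before it is completed fails the run):
1. the hood stands open past its over-centre point, at its stop (value of joint hood above 1.95 rad), for 0.2 s.
2. the plate's tongue is in under the lip while the plate is tilted (x of plate_tongue in the frame of machine between -0.066 and -0.052 m and z of plate_tongue in the frame of machine below 0.046 m and y of plate_tongue in the frame of machine between -0.01 and 0.01 m and angle between plate_rib's own z axis and vertical above 0.08 rad), for 0.1 s.
At the end, for the whole second after the job is handed in: The hood is open at its stop (above 1.95 rad); the plate lies at rest in the pocket, tongue under the lip: rib centre within 4.5 mm in x and y and 2.5 mm in height of its seated place, tongue end at least 3.5 mm in past the lip's edge, tilt under 0.05 rad (value of joint hood above 1.95 rad and x of plate_rib in the frame of machine between 0.0055 and 0.0145 m and y of plate_rib in the frame of machine between -0.0045 and 0.0045 m and z of plate_rib in the frame of machine between 0.0575 and 0.0625 m and angle between plate_rib's own z axis and vertical below 0.05 rad and x of plate_tongue in the frame of machine below -0.0525 m and linear speed of plate below 0.01 m/s); the robot touches nothing.
It fails at once if a bystander was pushed more than 40 mm (distance of any of cylinder, window_key, spindle, packer, bead, driver from where it was at the start of the episode above 0.04 m).
It also fails if it takes over 64 s, if anything falls off the work surface, if the arm or the gripper's body presses on something with over 40 N, if the wrist force passes 120 N, or if a joint passes its speed limit or range.

### The arm

A 7-joint arm with a two-finger parallel gripper is mounted at the origin on the work surface. World frame = base frame: x ahead of the robot, y to its left, z up, the work surface at z = 0. Lengths are in mm, angles in rad, forces in N, time in s.
With the tool pointing down it reaches from about 400 to 900 mm from the base axis. Payload 5.5 kg.
Tool frame: the origin (TCP) lies midway between the tips of the shut fingers; the grasp point (between the pads) lies 19 mm behind it; z points along the fingers, y is the line along which they close (so a half turn about z gives the same grasp; the last joint's range is limited). The gripper opens to 85 mm and grips with 20 to 120 N. Pads are 22 mm wide; open, the fingers measure 114 mm over their backs; the gripper's body (76 mm by 85 mm) begins 54 mm behind the grasp point. The pads swing forward as they close: fully open they stand 13 mm farther back than shut.
Start: joints at [-0.884, 0.501, -0.427, 1.55, 0.221, 1.138, -0.21], TCP at [267.261, 592.512, 231.31] pointing down, gripper open.
Joint ranges: [-2.88, 2.88], [-0.31, 2.03], [-1.54, 1.56], [0.2, 2.42], [-1.41, 4.55], [0.19, 2.02], [-2.57, 2.57]. Speed limits (rad/s): [2.57, 2.57, 3.14, 3.14, 3.14, 3.14, 3.14].

### API

Orientations are given as a unit quaternion [x, y, z, w].
In Python, from bench import arm, cams gives the robot as it stands.
- The arm moves only by the tool apply_moves, never from a script. Its argument "plan" is a list of rows, each an object with "linear": the shift along the tool's x, y, z in mm, a list of three; "rotation": the turn, a rotation vector about the tool's x, y, z in degrees, a list of three. A call has 1 to 12 rows; each row shifts and turns the commanded pose from where the row before left it, along the tool's axes as they then stand; what a row does not reach is not made up. A row lasts 1/12 s, in which the tool goes at most 41.7 mm and 7.16 degrees, less where a joint would pass 70% of its speed; a pose out of reach is approached as far as the arm can. A call is refused whole if a number of a shift passes 41.7 or a number of a turn 7.16, either way. A call with a gripper value outside its range is refused whole. "claw" is the opening, from -1 (shut) to 1 (fully open), set as the call begins (left out, the last holds). The fingers move at their own pace and stop on an object; "newtons" is the grip in N (left out, the last holds). Time passes only in rows, so rows that do not move let the fingers close. It gives the time, the measured TCP pose, the force, the opening and the grip force at its end, in the units of the state.
- arm.get_state(): the state, without advancing time (a new reading comes with each control period).
- cams.camera(name): name is "side" or "top" or "wrist"; returns (picture, depth): 400x640x3 uint8, red, green, blue; 400x640 float32, mm along the optical axis (not along the pixel's ray), 0 where there is no reading.
- cams.get_calibration(name): a dict with "K" (3x3 intrinsics, pixels), "xyz" and "orientation" of the camera in the world; the wrist camera has in their place "tool_from_camera" (4x4, takes a point from camera to tool coordinates, whose origin is the TCP and whose axes are the flange's). Camera axes: x right, y up, looking along -z (the intrinsics and any distortion apply to the point x, -y, -z); pixel columns grow to the right and rows downward; lengths in mm; the calibration is good to about 2 mm. A picture is of the moment at which its call begins: read the wrist's pose just before it. get_calibration takes no time and is no camera call.
- arm.finish_job(): hands the job in; it is judged then, once.
The state is a dict: "t": time; "q": joint angles; "joint_vel": joint speeds; "tau": joint torques, N m; "ee_pos": TCP position; "tcp_rot": TCP orientation; "contact_force": force on the tool from outside, world axes, zero at the start; "wrist_torque": the same for the moment, N m; "gripper_width": opening from 0.0 (shut) to 1.0 (fully open); "finger_force": force on a finger pad.
Only numpy, scipy, OpenCV 4.12 (cv2) and the standard library are available. Lean on these libraries where they do the work, as an engineer would, in place of code of your own. Each camera call takes 0.05 s, during which the arm holds its last target. There are 200 camera calls.

## Working session

There is one attempt and no reset: what is moved stays moved. The work goes in short steps, Python scripts to look and compute and a tool call to move; the robot and the scene stay as the last step left them, time stands still between calls to the robot, and variables do not carry over. Pictures are saved under pics/ and viewed, at most 10 in all, crops included, and the job is handed in when it is done.

Besides the shell and the picture viewer there is one more tool, called after "Call:" as name(argument=value, ...) on one line, values as JSON. apply_moves: Moves the arm, as the interface text tells. Its arguments: {"type":"object","properties":{"plan":{"type":"array","items":{"type":"object","properties":{"linear":{"type":"array","items":{"type":"number"}},"rotation":{"type":"array","items":{"type":"number"}}}}},"claw":{"type":"number"},"newtons":{"type":"number"}},"required":["plan"]}

```bash
ls; mkdir -p pics; cat > h.py <<'E'
import numpy as np, cv2
from scipy.spatial.transform import Rotation as R
from bench import arm, cams
def cam2world(name, st=None):
    c=cams.get_calibration(name); K=np.array(c["K"])
    if name=="wrist":
        T=np.eye(4); T[:3,:3]=R.from_quat(st["tcp_rot"]).as_matrix(); T[:3,3]=st["ee_pos"]
        T=T@np.array(c["tool_from_camera"])
    else:
        T=np.eye(4); T[:3,:3]=R.from_quat(c["orientation"]).as_matrix(); T[:3,3]=c["xyz"]
    return K,T
def world(K,T,u,v,d):
    p=np.stack([(u-K[0,2])/K[0,0]*d,-(v-K[1,2])/K[1,1]*d,-d+0*u],-1)
    return p@T[:3,:3].T+T[:3,3]
def cloud(name):
    st=arm.get_state(); im,d=cams.camera(name); K,T=cam2world(name,st)
    v,u=np.mgrid[:400,:640].astype(float)
    return im,d,world(K,T,u,v,d.astype(float)),K,T
def proj(K,T,p):
    q=(np.asarray(p,float)-T[:3,3])@T[:3,:3]
    return np.stack([K[0,0]*q[...,0]/-q[...,2]+K[0,2], -K[1,1]*q[...,1]/-q[...,2]+K[1,2]],-1)
def save(n,im): cv2.imwrite("pics/"+n+".png",cv2.cvtColor(im,cv2.COLOR_RGB2BGR))
E
python3 - <<'E'
from h import *
for n in("top","side"):
    im,d,P,K,T=cloud(n); np.savez(n,im=im,d=d,P=P,K=K,T=T); save(n,im)
    c=cams.get_calibration(n); print({k:v for k,v in c.items()})
print(cams.get_calibration("wrist")); print(arm.get_state())
E
```

```text
pics
{'K': array([[469.18806421,   0.        , 314.26487355],
       [  0.        , 469.18806421, 200.82060608],
       [  0.        ,   0.        ,   1.        ]]), 'xyz': array([ 323.95607756,  -59.25299791, 1581.44143795]), 'orientation': array([ 0.05994003, -0.05091858, -0.70460291,  0.70522991])}
{'K': array([[364.75496151,   0.        , 319.96155236],
       [  0.        , 364.75496151, 198.8963764 ],
       [  0.        ,   0.        ,   1.        ]]), 'xyz': array([ 311.14377357, -928.78662934,  710.14626092]), 'orientation': array([ 0.45822506, -0.05799914, -0.13399702,  0.87676148])}
{'K': array([[289.31506036,   0.        , 316.34380378],
       [  0.        , 289.31506036, 203.31655381],
       [  0.        ,   0.        ,   1.        ]]), 'tool_from_camera': array([[ 2.34817225e-04,  9.48726456e-01,  3.16098176e-01,
         8.11159917e+01],
       [ 9.99999880e-01, -3.58498856e-04,  3.33124832e-04,
         2.88101405e-01],
       [ 4.29365176e-04,  3.16098060e-01, -9.48726426e-01,
        -1.42532476e+02],
       [ 0.00000000e+00,  0.00000000e+00,  0.00000000e+00,
         1.00000000e+00]])}
{'t': 0.1, 'q': array([-0.88376408,  0.5017477 , -0.42679308,  1.55136255,  0.22079961,
        1.13830357, -0.21027495]), 'joint_vel': array([ 3.00605075e-04, -1.26112991e-03, -2.75560287e-04, -1.74604522e-05,
        1.45558591e-03,  1.49809586e-03, -5.02135499e-04]), 'tau': array([-1.17342078e-02, -5.70808876e+01, -5.83851770e+00, -2.81743956e+01,
        1.05661390e-02,  5.46642797e-03, -4.69895312e-06]), 'ee_pos': array([267.09939101, 591.88904757, 230.35868539]), 'tcp_rot': array([ 2.10302194e-01,  9.77636029e-01, -8.59247857e-04, -2.10663851e-04]), 'contact_force': array([ 0.17887404,  0.18940989, -0.4414404 ]), 'wrist_torque': array([ 0.02994904, -0.05372036, -0.03934645]), 'finger_force': 0.0, 'gripper_width': 0.9990590895790568}
```

View pics/top.png

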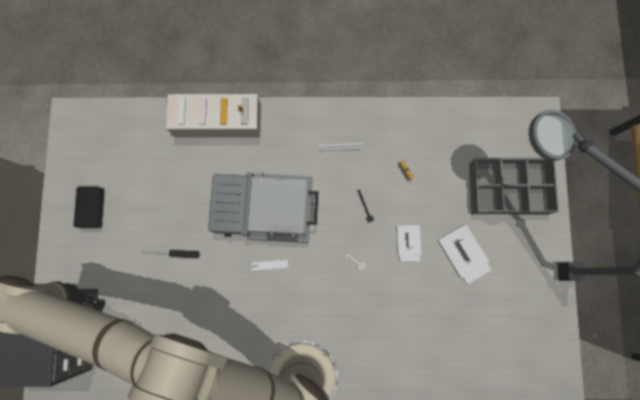

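View pics/side.png

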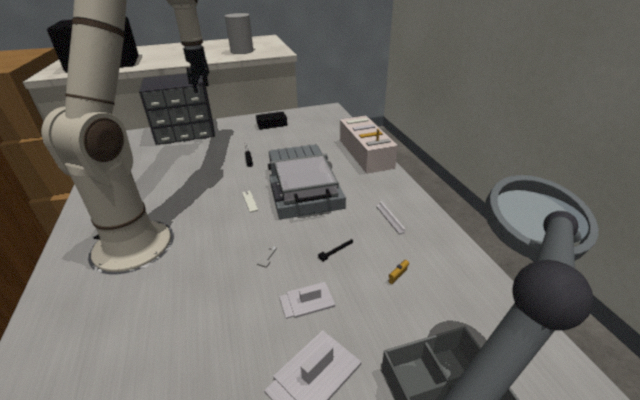

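The top view shows the machine at about (260,208) with its hood handle at (314,208). There are two ribbed plates, a smaller one at (409,243) and a larger one at (464,254). The smaller one fits the description, so I'll confirm it in an enlarged crop.

```bash
python3 - <<'E'
from h import *
t=np.load("top.npz"); s=np.load("side.npz")
def crop(im,x,y,w,h,k): return cv2.resize(im[y:y+h,x:x+w],(w*k,h*k),interpolation=cv2.INTER_CUBIC)
a=crop(t["im"],385,215,120,75,5)  # 600x375
b=crop(t["im"],200,165,130,85,5)
im=np.zeros((590,800,3),np.uint8)
a=crop(t["im"],385,215,110,72,4);b=crop(t["im"],200,165,130,85,4);c=crop(s["im"],260,275,110,72,3)
im[:288,:440]=a; im[:340-0,0:0]=0
im[:216,450:780]=c; im[250+0:590,280:800]=b[:340,:520]; im[:288,:440]=a
save("crop1",im)
P=t["P"]; d=t["d"]
for n,(u,v) in dict(small=(409,243),big=(464,254),handle=(314,208),key=(356,262),spindle=(366,206),packer=(270,265),driver=(180,253),bead=(341,147),cyl=(405,170),hoodtop=(280,205)).items(): print(n,P[v,u].round(0),d[v,u])
# plate slab/rib segmentation
Z=P[...,2]
for n,(x0,x1,y0,y1) in dict(small=(392,427,215,270),big=(435,497,215,290)).items():
    p=P[y0:y1,x0:x1].reshape(-1,3); z=p[:,2]
    for lo,hi in((3,6.2),(6.2,14),(25,60)):
        m=(z>lo)&(z<hi); q=p[m]
        if len(q)>5:
            r=cv2.minAreaRect(q[:,:2].astype(np.float32)); print(n,lo,hi,m.sum(),q.mean(0).round(1),np.round(r[0],1),np.round(r[1],1),round(r[2],1))
# machine
p=P[165:250,200:330].reshape(-1,3)
print(np.histogram(p[:,2],bins=range(-5,130,5)))
E
```

```text
small [ 428. -350.   39.] 1535.7626
big [ 393. -533.   22.] 1545.1096
handle [550. -38.  -2.] 1599.3551
key [ 367. -178.    1.] 1565.7437
spindle [ 554. -214.   13.] 1583.1083
packer [357. 108.   9.] 1560.3031
driver [395. 405.  26.] 1553.4163
bead [ 761. -131.    9.] 1620.0846
cyl [ 674. -345.   33.] 1580.4923
hoodtop [546.  70.  93.] 1506.2094
small 3 6.2 390 [ 432.1 -354.1    4.5] [ 435.2 -356.7] [114.8 182. ] 88.6
small 6.2 14 565 [ 434.7 -354.5    9.1] [ 435.6 -355.9] [114.  180.3] 88.6
small 25 60 76 [ 441.2 -354.    37.6] [ 441.4 -354.6] [46.5 14.9] 1.8
big 3 6.2 709 [ 399.4 -543.6    4.4] [ 402.6 -544.2] [205.4 252.9] 87.8
big 6.2 14 1154 [ 396.2 -540.8   10.2] [ 401.3 -542.8] [202.9 248.2] 87.8
big 25 60 187 [ 406.4 -531.7   50.1] [ 406.6 -533.3] [71.9 24.3] 31.2
(array([1566, 2086,  524,   35,    9,   13,    8,   12,   34,  210,  258,
        119,  161,   64,   17,   14,  139,  874, 1003,  536, 1630, 1294,
        171,    3,    0,    0]), array([ -5,   0,   5,  10,  15,  20,  25,  30,  35,  40,  45,  50,  55,
        60,  65,  70,  75,  80,  85,  90,  95, 100, 105, 110, 115, 120,
       125]))
```

View pics/crop1.png

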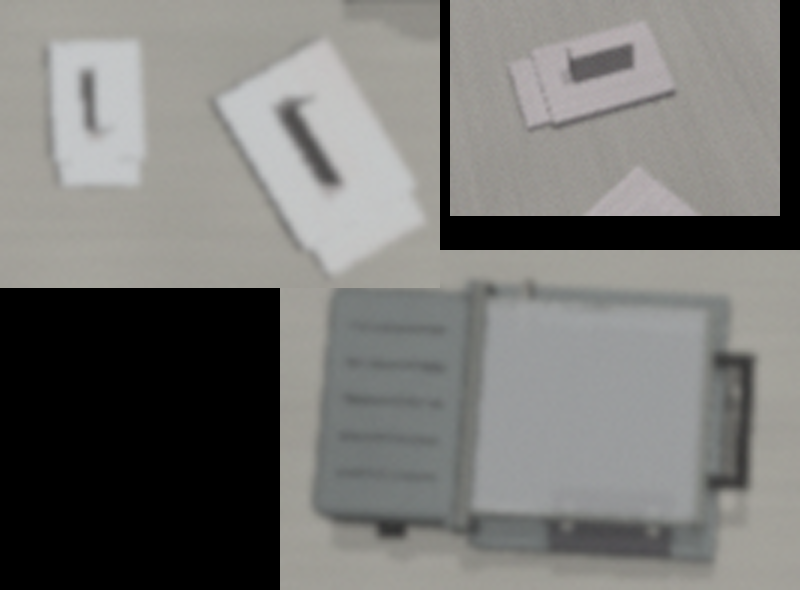

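The crop shows both plates with their tongues towards the robot (bottom of the image). The smaller plate's rib measures about 47 x 15 mm, which fits the listed 50 x 14 mm, and its tongue is at (410,260). In the machine crop, the handle bar runs from (748,355) to (741,488) and the lip is the dark strip at (611,540).

```bash
cat > fit.py <<'E'
from h import *
from scipy.optimize import least_squares
t=np.load("top.npz"); K,T=t["K"],t["T"]
def px(c): return np.array([200+(c[0]-280+.0)/4-.375,165+(c[1]-250)/4-.375])
obs=[((748,358),(65,-105,79)),((741,486),(-45,-105,79)),((730,297),(120,-85,45)),((715,560),(-100,-85,45)),((552,553),None)]
obs=[(px(a),np.array(b,float)) for a,b in obs if b]
def f(p):
    r=R.from_euler('z',p[2]).as_matrix()
    return np.concatenate([proj(K,T,m@r.T+[p[0],p[1],0])-a for a,m in obs])
s=least_squares(f,[550,70,0]); print(s.x[:2].round(1),np.degrees(s.x[2]).round(2),s.fun.round(2))
r=R.from_euler('z',s.x[2]).as_matrix()
for n,m in dict(handle=(10,-105,79),hinge=(10,115,95),h240=(0,240,85)).items():
    w=np.array(m)@r.T+[*s.x[:2],0]; print(n,w.round(1),proj(K,T,w).round(1))
P=t["P"].reshape(-1,3); im=t["im"].reshape(-1,3)
M=(P-[*s.x[:2],0])@r
def rng(n,m): print(n,m.sum(),np.percentile(M[m],[1,5,50,95,99],axis=0).round(0).tolist())
rng("housing",(abs(M[:,2]-85)<6)&(M[:,1]>130)&(M[:,1]<260)&(abs(M[:,0])<150))
rng("deck",(abs(M[:,2]-45)<5)&(M[:,1]<-60)&(M[:,1]>-110)&(abs(M[:,0])<150))
E
python3 fit.py
```

```text
[534.9  60. ] -3.01 [ 0.27 -0.71  0.19  0.91 -0.25 -0.14 -0.22 -0.09]
handle [539.4 -45.4  79. ] [316.  207.6]
hinge [551.  174.3  95. ] [247.5 203.4]
h240 [547.5 299.7  85. ] [209.3 204.9]
housing 1749 [[-80.0, 131.0, 79.0], [-73.0, 135.0, 81.0], [10.0, 184.0, 86.0], [95.0, 232.0, 90.0], [103.0, 237.0, 91.0]]
deck 174 [[-98.0, -85.0, 40.0], [-95.0, -84.0, 41.0], [-3.0, -79.0, 46.0], [116.0, -63.0, 49.0], [120.0, -60.0, 50.0]]
```

Call:
apply_moves(claw=0.2, newtons=30, plan=[{"linear": [0,0,-10],"rotation": [0,0,-7.1]},{"linear": [0,0,0],"rotation": [0,0,-7.1]},{"linear": [0,0,0],"rotation": [0,0,-7.1]},{"linear": [-16,-32,0],"rotation": [0,0,0]},{"linear": [-18,-36,0],"rotation": [0,0,0]},{"linear": [-18,-36,0],"rotation": [0,0,0]},{"linear": [-18,-36,0],"rotation": [0,0,0]},{"linear": [-18,-36,0],"rotation": [0,0,0]},{"linear": [-18,-36,0],"rotation": [0,0,0]},{"linear": [-18,-36,0],"rotation": [0,0,0]},{"linear": [-18,-36,0],"rotation": [0,0,0]},{"linear": [-18,-36,0],"rotation": [0,0,0]}])

```text
t: 1.1
ee_pos: [410.6, 262.5, 241.1]
tcp_rot: [0.026, 1.0, -0.0, -0.0]
contact_force: [1.9, 0.0, -0.7]
gripper_width: 0.6
finger_force: 0.0
```

```bash
cat >> h.py <<'E'
def goal(pos,Rm):
    """remaining shift in tool axes (mm) and turn (deg) to a TCP pose"""
    s=arm.get_state(); A=R.from_quat(s["tcp_rot"]); 
    d=A.inv().apply(np.array(pos)-s["ee_pos"]); r=np.degrees((A.inv()*Rm).as_rotvec())
    print("t",round(s["t"],2),"pos",s["ee_pos"].round(1),"shift",d.round(1),"turn",r.round(2),"w",round(s["gripper_width"],3),"F",s["contact_force"].round(1))
def down(yaw,tilt=0):
    """tool down, tool y along (yaw+90), tool x towards -x; tilt: tongue end down"""
    return R.from_euler('z',yaw,degrees=True)*R.from_euler('y',-tilt,degrees=True)*R.from_matrix(np.array([[-1,0,0],[0,1,0],[0,0,-1.]]))
E
python3 -c "
from h import *
goal([539,-45,160],down(-3))"
```

```text
t 1.1 pos [410.6 262.5 241.1] shift [-144.2 -300.4   81.2] turn [-0.01 -0.01  0.02] w 0.6 F [ 1.9  0.  -0.7]
```

Call:
apply_moves(claw=-0.46, plan=[{"linear": [-14,-33,0],"rotation": [0,0,0]},{"linear": [-16,-34,0],"rotation": [0,0,0]},{"linear": [-16,-34,4],"rotation": [0,0,0]},{"linear": [-16,-34,8],"rotation": [0,0,0]},{"linear": [-16,-34,8],"rotation": [0,0,0]},{"linear": [-16,-34,8],"rotation": [0,0,0]},{"linear": [-16,-34,8],"rotation": [0,0,0]},{"linear": [-16,-34,8],"rotation": [0,0,0]},{"linear": [-12,-20,8],"rotation": [0,0,0]},{"linear": [-6,-9,9],"rotation": [0,0,0]},{"linear": [0,0,0],"rotation": [0,0,0]}])

```text
t: 2.02
ee_pos: [537.9, -45.2, 178.1]
tcp_rot: [0.028, 1.0, -0.0, -0.002]
contact_force: [-0.7, -0.4, -0.2]
gripper_width: 0.266
finger_force: 0.0
```

```bash
python3 -c "
from h import *
goal([539,-45,160],down(-3))
im,d,P,K,T=cloud('wrist'); np.savez('w1',im=im,d=d,P=P,K=K,T=T)
r=R.from_euler('z',-3.01,degrees=True).as_matrix(); o=[534.9,60,0]
for m in [(65,-105,79),(-45,-105,79),(10,-105,79),(120,-85,45),(-100,-85,45),(-49,-50,57),(-49,50,57)]: print(m,proj(K,T,np.array(m)@r.T+o).round(0))
save('w1',im)
"
```

```text
t 2.02 pos [537.9 -45.2 178.1] shift [-1.1  0.3 18.1] turn [-0.04 -0.18 -0.24] w 0.266 F [-0.7 -0.4 -0.2]
(65, -105, 79) [316. 261.]
(-45, -105, 79) [316. 143.]
(10, -105, 79) [316. 206.]
(120, -85, 45) [335. 290.]
(-100, -85, 45) [339.  74.]
(-49, -50, 57) [378. 135.]
(-49, 50, 57) [490. 135.]
```

View pics/w1.png

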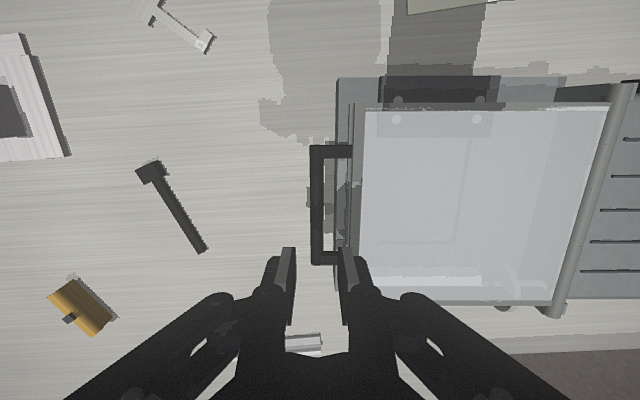

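The wrist view shows the bar at column 317, rows 146 to 262, midway between the fingertips at columns 288 and 345. That agrees with the fit to about 1–3 px, so I'll go down.

Call:
apply_moves(plan=[{"linear": [0,-1,12],"rotation": [0,0,0]},{"linear": [-1,0,18],"rotation": [0,0,0]},{"linear": [0,0,18],"rotation": [0,0,0]},{"linear": [0,0,18],"rotation": [0,0,0]},{"linear": [0,0,16],"rotation": [0,0,0]},{"linear": [0,0,12],"rotation": [0,0,0]},{"linear": [0,0,10],"rotation": [0,0,0]},{"linear": [0,0,8],"rotation": [0,0,0]},{"linear": [0,0,6],"rotation": [0,0,0]},{"linear": [0,0,0],"rotation": [0,0,0]}])

```text
t: 2.9
ee_pos: [539.3, -43.0, 61.9]
tcp_rot: [0.026, 1.0, -0.0, -0.0]
contact_force: [-0.5, -3.5, 2.8]
gripper_width: 0.273
finger_force: 2.0
```

Call:
apply_moves(claw=-1, newtons=25, plan=[{"linear": [0,0,0],"rotation": [0,0,0]},{"linear": [0,0,0],"rotation": [0,0,0]},{"linear": [0,0,0],"rotation": [0,0,0]},{"linear": [0,0,0],"rotation": [0,0,0]},{"linear": [0,0,0],"rotation": [0,0,0]}])

```text
t: 3.32
ee_pos: [539.1, -45.2, 62.6]
tcp_rot: [0.026, 1.0, -0.001, -0.0]
contact_force: [-0.4, -6.7, -0.3]
gripper_width: 0.131
finger_force: 26.1
```

Call:
apply_moves(plan=[{"linear": [0,-0.5,-11],"rotation": [0,0,0]},{"linear": [0,0,-11],"rotation": [0,0,0]},{"linear": [0,0.8,-11],"rotation": [0,0,0]},{"linear": [0,0.8,-11],"rotation": [0,0,0]},{"linear": [0,2,-10.8],"rotation": [0,0,0]},{"linear": [0,2,-10.8],"rotation": [0,0,0]},{"linear": [0,3,-10.6],"rotation": [0,0,0]},{"linear": [0,3,-10.6],"rotation": [0,0,0]},{"linear": [0,4.1,-10.2],"rotation": [0,0,0]},{"linear": [0,4.1,-10.2],"rotation": [0,0,0]},{"linear": [0,5,-9.8],"rotation": [0,0,0]},{"linear": [0,5,-9.8],"rotation": [0,0,0]}])

```text
t: 4.32
ee_pos: [540.6, -18.7, 190.3]
tcp_rot: [0.027, 1.0, -0.003, -0.0]
contact_force: [-1.9, -12.2, 3.2]
gripper_width: 0.127
finger_force: 24.9
```

Call:
apply_moves(plan=[{"linear": [0,6,-9.2],"rotation": [0,0,0]},{"linear": [0,6,-9.2],"rotation": [0,0,0]},{"linear": [0,6.9,-8.6],"rotation": [0,0,0]},{"linear": [0,6.9,-8.6],"rotation": [0,0,0]},{"linear": [0,7.7,-7.9],"rotation": [0,0,0]},{"linear": [0,7.7,-7.9],"rotation": [0,0,0]},{"linear": [0,8.5,-7],"rotation": [0,0,0]},{"linear": [0,8.5,-7],"rotation": [0,0,0]},{"linear": [0,9.1,-6.2],"rotation": [0,0,0]},{"linear": [0,9.1,-6.2],"rotation": [0,0,0]},{"linear": [0,9.7,-5.2],"rotation": [0,0,0]},{"linear": [0,9.7,-5.2],"rotation": [0,0,0]}])

```text
t: 5.32
ee_pos: [546.1, 76.9, 281.6]
tcp_rot: [0.028, 1.0, -0.003, 0.001]
contact_force: [-7.1, -8.2, 16.2]
gripper_width: 0.129
finger_force: 26.2
```

Call:
apply_moves(plan=[{"linear": [0,10.1,-5.2],"rotation": [0,0,0]},{"linear": [0,10.1,-5.2],"rotation": [0,0,0]},{"linear": [0,10.5,-3.7],"rotation": [0,0,0]},{"linear": [0,10.5,-3.2],"rotation": [0,0,0]},{"linear": [0,10.8,-2.1],"rotation": [0,0,0]},{"linear": [0,10.8,-2.1],"rotation": [0,0,0]},{"linear": [0,11,-1],"rotation": [0,0,0]},{"linear": [0,11,-1],"rotation": [0,0,0]},{"linear": [0,11,0],"rotation": [0,0,0]},{"linear": [0,11,0],"rotation": [0,0,0]},{"linear": [0,11,1],"rotation": [0,0,0]},{"linear": [0,11,1],"rotation": [0,0,0]}])

```text
t: 6.32
ee_pos: [552.9, 211.3, 298.5]
tcp_rot: [0.026, 1.0, 0.0, 0.0]
contact_force: [3.8, -0.1, -1.5]
gripper_width: 0.126
finger_force: 26.0
```

Call:
apply_moves(plan=[{"linear": [0,10.8,2.2],"rotation": [0,0,0]},{"linear": [0,10.8,2.2],"rotation": [0,0,0]},{"linear": [0,10.5,3.3],"rotation": [0,0,0]},{"linear": [0,10.5,3.3],"rotation": [0,0,0]},{"linear": [0,5,2],"rotation": [0,0,0]}])

```text
t: 6.73
ee_pos: [555.2, 259.3, 284.7]
tcp_rot: [0.025, 1.0, 0.0, -0.0]
contact_force: [3.6, 1.2, 5.1]
gripper_width: 0.126
finger_force: 27.0
```

Call:
apply_moves(claw=0, plan=[{"linear": [0,0,0],"rotation": [0,0,0]},{"linear": [0,0,0],"rotation": [0,0,0]},{"linear": [0,0,0],"rotation": [0,0,0]},{"linear": [0,0,-15],"rotation": [0,0,0]},{"linear": [0,0,-20],"rotation": [0,0,0]},{"linear": [0,0,-20],"rotation": [0,0,0]},{"linear": [0,0,-20],"rotation": [0,0,0]}])

```text
t: 7.32
ee_pos: [554.7, 256.7, 361.5]
tcp_rot: [0.026, 1.0, -0.0, -0.001]
contact_force: [0.4, 0.4, 0.7]
gripper_width: 0.501
finger_force: 0.0
```

```bash
python3 -c "
from h import *
goal([441,-354.6,160],down(1.8))
im,d,P,K,T=cloud('side'); np.savez('side2',im=im,d=d,P=P,K=K,T=T)
r=R.from_euler('z',-3.01,degrees=True).as_matrix(); o=[534.9,60,0]
def h(th): c,s=np.cos(th),np.sin(th); return 115-220*c-16*s,95+220*s-16*c
im=im.copy()
for th in(1.8,2.0,2.1):
    y,z=h(th); a=[proj(K,T,np.array((x,y,z))@r.T+o) for x in(-45,65)]; print(th,np.round(a,0).tolist())
x=im[80:240,220:400]; save('s2',cv2.resize(x,None,fx=3,fy=3))
"
```

```text
t 7.32 pos [554.7 256.7 361.5] shift [  80.9 -616.3  202.2] turn [-0.05 -0.08 -4.83] w 0.501 F [0.4 0.4 0.7]
1.8 [[276.0, 96.0], [309.0, 93.0]]
2.0 [[274.0, 95.0], [307.0, 92.0]]
2.1 [[274.0, 96.0], [306.0, 93.0]]
```

View pics/s2.png

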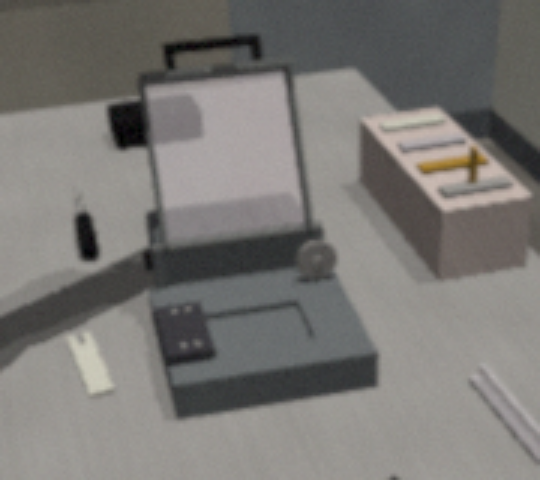

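The side crop shows the hood standing open, with its bar at about (172..258,42) in the crop, where the 2.1 rad prediction puts it. The pocket is bare and the lip is at (188,330). I'll take a closer look at the pocket on the way to the plate.

Call:
apply_moves(plan=[{"linear": [-2,-24,0],"rotation": [0,0,0]},{"linear": [-4,-35,0],"rotation": [0,0,0]},{"linear": [-4,-37,10],"rotation": [0,0,0]},{"linear": [-4,-37,25],"rotation": [0,0,0]},{"linear": [-4,-37,30],"rotation": [0,0,0]},{"linear": [-4,-25,30],"rotation": [0,0,0]},{"linear": [-4,-10,30],"rotation": [0,0,0]},{"linear": [0,0,25],"rotation": [0,0,0]},{"linear": [0,0,11],"rotation": [0,0,0]},{"linear": [0,0,0],"rotation": [0,0,0]},{"linear": [0,0,0],"rotation": [0,0,0]}])

```text
t: 8.28
ee_pos: [570.0, 59.6, 205.7]
tcp_rot: [0.026, 1.0, 0.0, -0.0]
contact_force: [0.6, -0.1, 0.2]
gripper_width: 0.496
finger_force: 0.0
```

```bash
python3 -c "
from h import *
goal([441,-354.6,160],down(1.8))
im,d,P,K,T=cloud('wrist'); np.savez('w2',im=im,d=d,P=P,K=K,T=T)
r=R.from_euler('z',-3.01,degrees=True).as_matrix(); o=[534.9,60,0]
for m in [(-49,-50,57),(-49,50,57),(62,-40.5,45),(62,40.5,45),(-49,-40.5,37),(-49,40.5,37),(120,-85,45),(-100,-85,45)]: print(m,proj(K,T,np.array(m)@r.T+o).round(0))
save('w2',im)
"
```

```text
t 8.28 pos [570.   59.6 205.7] shift [ 107.6 -420.3   45.6] turn [ 0.02 -0.04 -4.73] w 0.496 F [ 0.6 -0.1  0.2]
(-49, -50, 57) [262. 104.]
(-49, 50, 57) [367. 104.]
(62, -40.5, 45) [278. 209.]
(62, 40.5, 45) [351. 209.]
(-49, -40.5, 37) [275. 104.]
(-49, 40.5, 37) [355. 104.]
(120, -85, 45) [243. 256.]
(-100, -85, 45) [224.  46.]
```

View pics/w2.png

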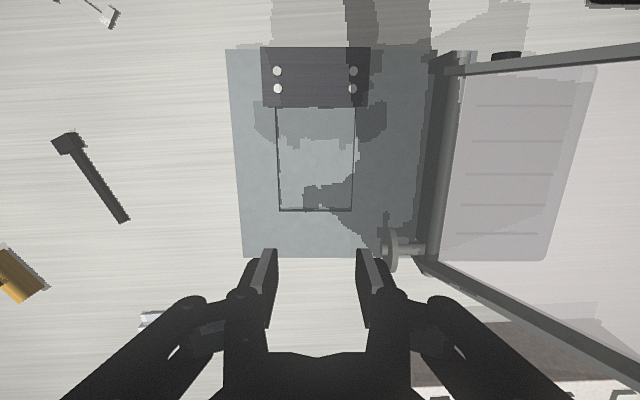

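The pocket in this view has its lip edge at row 107 (predicted 104), lip sides at columns 261 and 369, far pocket edge at about row 211 (predicted 209) and side walls at about columns 277 and 353. So the machine sits about 2 mm further +x than the fit. I'll refine that numerically.

```bash
python3 -c "
from h import *
w=np.load('w2.npz'); im=cv2.cvtColor(w['im'],cv2.COLOR_RGB2GRAY).astype(int); K,T=w['K'],w['T']; P=w['P']
print('far rows 203-217',im[203:218,315:345].mean(1).round().tolist())
print('lip rows 100-112',im[100:113,285:300].mean(1).round().tolist(),im[100:113,325:345].mean(1).round().tolist())
print('left cols 270-286',im[165:180,270:287].mean(0).round().tolist())
print('right cols 345-360',im[165:180,345:361].mean(0).round().tolist())
print('deck left col@r165-170',im[165:170,234:244].mean(0).round().tolist())
print('deck near rows 251-262',im[251:263,300:340].mean(1).round().tolist())
print('lip L',im[96:100,256:267].mean(0).round().tolist(),'R',im[96:100,363:374].mean(0).round().tolist())
r=R.from_euler('z',-3.01,degrees=True).as_matrix(); o=[534.9,60,0]
for m in [(-49,0,50),(-49,0,57),(62,0,45),(62,0,37),(10,-40.5,45),(10,-40.5,37),(10,40.5,45),(10,40.5,37),(10,-85,45),(120,0,45),(-52,-50,57),(-52,50,57)]: print(m,proj(K,T,np.array(m)@r.T+o).round(1))
print('depth floor z',np.median(P[140:180,290:340,2]),'deck z',np.median(P[150:200,250:270,2]),'lip z',np.median(P[70:100,290:340,2]))
"
```

```text
far rows 203-217 [112.0, 118.0, 117.0, 117.0, 112.0, 107.0, 94.0, 76.0, 99.0, 146.0, 143.0, 143.0, 151.0, 154.0, 153.0]
lip rows 100-112 [97.0, 97.0, 95.0, 94.0, 95.0, 96.0, 90.0, 99.0, 154.0, 147.0, 146.0, 146.0, 146.0] [92.0, 92.0, 91.0, 91.0, 93.0, 94.0, 87.0, 90.0, 128.0, 149.0, 146.0, 144.0, 144.0]
left cols 270-286 [170.0, 169.0, 170.0, 170.0, 171.0, 173.0, 171.0, 113.0, 87.0, 136.0, 162.0, 169.0, 167.0, 166.0, 166.0, 166.0, 166.0]
right cols 345-360 [161.0, 152.0, 154.0, 150.0, 146.0, 144.0, 142.0, 96.0, 110.0, 144.0, 105.0, 107.0, 108.0, 107.0, 107.0, 107.0]
deck left col@r165-170 [212.0, 180.0, 167.0, 170.0, 170.0, 170.0, 170.0, 170.0, 168.0, 168.0]
deck near rows 251-262 [165.0, 165.0, 165.0, 164.0, 163.0, 161.0, 169.0, 220.0, 214.0, 211.0, 215.0, 216.0]
lip L [170.0, 169.0, 170.0, 170.0, 170.0, 172.0, 139.0, 103.0, 106.0, 108.0, 107.0] R [69.0, 68.0, 69.0, 66.0, 71.0, 101.0, 107.0, 105.0, 106.0, 105.0, 105.0]
(-49, 0, 50) [314.8 103.8]
(-49, 0, 57) [314.8 103.7]
(62, 0, 45) [314.8 209.4]
(62, 0, 37) [314.9 207. ]
(10, -40.5, 45) [276.5 162.9]
(10, -40.5, 37) [277.4 161.5]
(10, 40.5, 45) [353.2 163. ]
(10, 40.5, 37) [352.3 161.7]
(10, -85, 45) [234.3 162.8]
(120, 0, 45) [314.8 255.9]
(-52, -50, 57) [262.1 100.3]
(-52, 50, 57) [367.4 100.5]
depth floor z 36.93361474989317 deck z 44.894102404921654 lip z 56.99323686585802
```

Call:
apply_moves(plan=[{"linear": [6,-25,0],"rotation": [0,0,0]},{"linear": [6,-38,0],"rotation": [0,0,0]},{"linear": [7,-40,0],"rotation": [0,0,0]},{"linear": [7,-40,0],"rotation": [0,0,0]},{"linear": [7,-40,0],"rotation": [0,0,0]},{"linear": [7,-40,0],"rotation": [0,0,-4.8]},{"linear": [7,-40,0],"rotation": [0,0,0]},{"linear": [7,-40,0],"rotation": [0,0,0]},{"linear": [7,-40,0],"rotation": [0,0,0]},{"linear": [6,-40,0],"rotation": [0,0,0]},{"linear": [4,-20,0],"rotation": [0,0,0]},{"linear": [0,-10,0],"rotation": [0,0,0]}])

```text
t: 9.33
ee_pos: [493.0, -357.8, 207.8]
tcp_rot: [-0.013, 1.0, -0.002, 0.001]
contact_force: [0.5, -0.7, -0.5]
gripper_width: 0.503
finger_force: 0.0
```

Call:
apply_moves(plan=[{"linear": [0,0,0],"rotation": [0,0,0]},{"linear": [0,0,0],"rotation": [0,0,0]}])

```text
t: 9.5
ee_pos: [495.1, -351.2, 206.5]
tcp_rot: [-0.017, 1.0, 0.0, 0.001]
contact_force: [0.4, 1.3, 0.2]
gripper_width: 0.5
finger_force: 0.0
```

```bash
python3 -c "
from h import *
goal([441,-354.6,160],down(1.8))
im,d,P,K,T=cloud('wrist'); np.savez('w3',im=im,d=d,P=P,K=K,T=T)
for m in [(441.4,-354.6,38),(371,-355,0),(491,-355,8)]: print(m,proj(K,T,np.array(m)).round(0))
m=(P[...,2]>28)&(P[...,2]<48)&(np.hypot(P[...,0]-441,P[...,1]+354)<60); q=P[m]
r=cv2.minAreaRect(q[:,:2].astype(np.float32)); print('rib',len(q),q[:,2].mean().round(1),np.round(r[0],1),np.round(r[1],1),r[2])
m=(P[...,2]>6)&(P[...,2]<12)&(np.hypot(P[...,0]-431,P[...,1]+354)<75); q=P[m]
r=cv2.minAreaRect(q[:,:2].astype(np.float32)); print('slab',len(q),q[:,2].mean().round(1),np.round(r[0],1),np.round(r[1],1),r[2])
save('w3',cv2.resize(im[60:260,210:420],None,fx=2.8,fy=2.8,interpolation=cv2.INTER_CUBIC))
"
```

```text
t 9.5 pos [ 495.1 -351.2  206.5] shift [54.3 -1.6 46.4] turn [0.02 0.11 0.1 ] w 0.5 F [0.4 1.3 0.2]
(441.4, -354.6, 38) [315. 134.]
(371, -355, 0) [317.  65.]
(491, -355, 8) [313. 174.]
rib 641 38.0 [ 443.1 -354.9] [49.5 13.4] 1.3266023397445679
slab 5359 8.0 [ 433.2 -355.5] [119.6  76.2] 1.2681869268417358
```

View pics/w3.png

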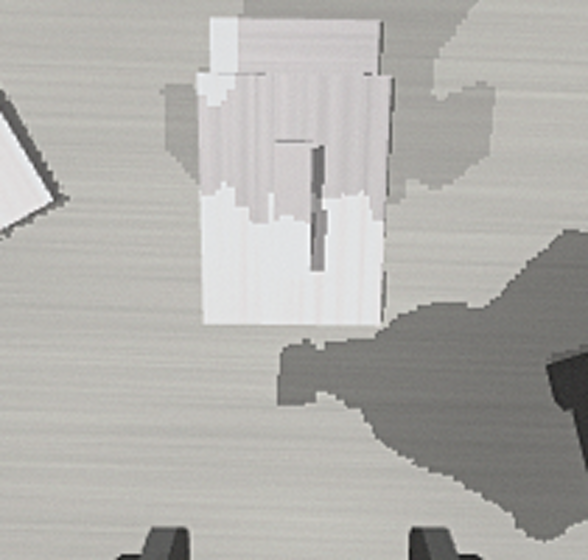

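The crop confirms the small plate: its tongue is at the top (robot side), and the rib is at about (300,205) in the crop. Depth gives the rib at (443.1,-354.9) with yaw 1.3°. I'll measure the machine from depth the same way.

```bash
python3 -c "
from h import *
w=np.load('w2.npz'); P=w['P']; M=(P-[534.9,60,0])@R.from_euler('z',-3.01,degrees=True).as_matrix()
Z=M[...,2]
def f(n,m):
    m=cv2.morphologyEx(m.astype(np.uint8),cv2.MORPH_OPEN,np.ones((3,3),np.uint8))>0
    q=M[m]; r=cv2.minAreaRect(q[:,:2].astype(np.float32)); print(n,len(q),q[:,2].mean().round(1),np.round(r[0],1),np.round(r[1],1),round(r[2],2), np.percentile(q[:,:2],[0.3,99.7],axis=0).round(1).tolist())
box=(abs(M[...,0]+5)<75)&(abs(M[...,1])<48)
f('floor',(Z>34)&(Z<40)&box)
f('lip',(Z>54)&(Z<60)&(abs(M[...,1])<70)&(M[...,0]<-20)&(M[...,0]>-120))
f('deck',(Z>42.5)&(Z<47.5)&(abs(M[...,0])<150)&(M[...,1]<20)&(M[...,1]>-110))
goal([443,-355,11],down(1.3))
"
```

```text
floor 7785 37.0 [9.4 0.1] [111.   81.4] 0.01 [[-46.1, -40.4], [64.4, 40.6]]
lip 6444 57.1 [-72.3   0.2] [ 50.6 100.5] 0.09 [[-97.4, -49.5], [-46.9, 49.9]]
deck 10502 44.9 [ 12.2 -33.1] [220.4 104.9] 0.39 [[-97.4, -84.7], [121.6, 19.2]]
t 9.55 pos [ 495.3 -350.   206.2] shift [ 52.7  -3.3 195.1] turn [0.06 0.09 0.7 ] w 0.5 F [-0.7  0.8  0.6]
```

Call:
apply_moves(plan=[{"linear": [20,-1,10],"rotation": [0,0,0.7]},{"linear": [20,-1,20],"rotation": [0,0,0]},{"linear": [12,-1,25],"rotation": [0,0,0]},{"linear": [0,0,30],"rotation": [0,0,0]},{"linear": [0,0,30],"rotation": [0,0,0]},{"linear": [0,0,25],"rotation": [0,0,0]},{"linear": [0,0,15],"rotation": [0,0,0]},{"linear": [0,0,10],"rotation": [0,0,0]},{"linear": [0,0,0],"rotation": [0,0,0]},{"linear": [0,0,0],"rotation": [0,0,0]}])

```text
t: 10.38
ee_pos: [442.8, -355.4, 40.7]
tcp_rot: [-0.011, 1.0, 0.0, 0.0]
contact_force: [0.5, 0.3, 0.5]
gripper_width: 0.499
finger_force: 0.0
```

```bash
python3 -c "
from h import *
goal([443.1,-354.9,12],down(1.3))"
```

```text
t 10.38 pos [ 442.8 -355.4   40.7] shift [-0.3  0.5 28.7] turn [ 0.04  0.02 -0.05] w 0.499 F [0.5 0.3 0.5]
```

Call:
apply_moves(plan=[{"linear": [0,0.5,10],"rotation": [0,0,0]},{"linear": [0,0,10],"rotation": [0,0,0]},{"linear": [0,0,6],"rotation": [0,0,0]},{"linear": [0,0,3],"rotation": [0,0,0]},{"linear": [0,0,0],"rotation": [0,0,0]}])

```text
t: 10.8
ee_pos: [441.0, -355.9, 10.4]
tcp_rot: [-0.01, 1.0, 0.001, -0.001]
contact_force: [0.3, 0.9, -0.5]
gripper_width: 0.505
finger_force: 0.0
```

Call:
apply_moves(claw=-1, newtons=90, plan=[{"linear": [0,0,0],"rotation": [0,0,0]},{"linear": [0,0,0],"rotation": [0,0,0]},{"linear": [0,0,0],"rotation": [0,0,0]},{"linear": [0,0,0],"rotation": [0,0,0]},{"linear": [0,0,0],"rotation": [0,0,0]},{"linear": [0,0,0],"rotation": [0,0,0]}])

```text
t: 11.3
ee_pos: [442.0, -356.6, 11.9]
tcp_rot: [-0.01, 1.0, -0.0, 0.0]
contact_force: [-0.6, 0.1, 4.7]
gripper_width: 0.145
finger_force: 89.0
```

```bash
cat >> h.py <<'E'
O=np.array([537.3,60.0,0]); YM=-3.0
RM=R.from_euler('z',YM,degrees=True)
TCPH=12.; TCPX=0.
def plate(tipx,tipz,tilt,y=0.):
    """TCP goal for tongue lower edge at machine (tipx,y,tipz), tilt deg"""
    Rp=RM*R.from_euler('y',-tilt,degrees=True)
    pos=O+RM.apply([tipx,y,tipz])+Rp.apply([70+TCPX,0,TCPH])
    return pos,down(YM,tilt)
E
python3 -c "
from h import *
goal([443.1,-354.9,12],down(1.3))
print(plate(-45,75,14)); goal(*plate(-45,75,14))"
```

```text
t 11.3 pos [ 442.  -356.6   11.9] shift [-1.1  1.7 -0.1] turn [-0.03  0.03 -0.19] w 0.145 F [-0.6  0.1  4.7]
(array([557.29020461,  58.95235777, 103.57808141]), Rotation.from_matrix(array([[-0.96896597,  0.05233596,  0.24159035],
                            [ 0.05078135,  0.99862953, -0.01266121],
                            [-0.2419219 ,  0.        , -0.97029573]])))
t 11.3 pos [ 442.  -356.6   11.9] shift [-123.4  413.2  -91.8] turn [  0.47 -13.96   4.09] w 0.145 F [-0.6  0.1  4.7]
```

Call:
apply_moves(plan=[{"linear": [0,0,-5],"rotation": [0,0,0]},{"linear": [0,0,-10],"rotation": [0,0,0]},{"linear": [0,0,-20],"rotation": [0,0,0]},{"linear": [0,0,-25],"rotation": [0,0,0]},{"linear": [-3,10,-25],"rotation": [0,0,0]},{"linear": [-6,20,-20],"rotation": [0,0,0]},{"linear": [-9,30,-10],"rotation": [0,0,0]},{"linear": [-9.6,32,-5],"rotation": [0,0,0]},{"linear": [-9.6,32,0],"rotation": [0,0,0]},{"linear": [-9.6,32,0],"rotation": [0,0,0]},{"linear": [-9.6,32,0],"rotation": [0,0,0]},{"linear": [-9.6,32,0],"rotation": [0,0,0]}])

```text
t: 12.3
ee_pos: [503.2, -133.5, 132.0]
tcp_rot: [-0.01, 1.0, -0.0, 0.0]
contact_force: [0.6, 0.2, -3.3]
gripper_width: 0.145
finger_force: 88.2
```

Call:
apply_moves(plan=[{"linear": [-9.6,32,0],"rotation": [0,0,0]},{"linear": [-9.6,32,0],"rotation": [0,0,0]},{"linear": [-9.6,32,0],"rotation": [0,0,0]},{"linear": [-9.6,32,0],"rotation": [0,0,0]},{"linear": [-8,20,0],"rotation": [0,0,4.1]},{"linear": [0,8,0],"rotation": [0,0,0]},{"linear": [0,0,0],"rotation": [0,-4,0]},{"linear": [0,0,0],"rotation": [0,-4,0]},{"linear": [0,0,0],"rotation": [0,-4,0]},{"linear": [0,0,0],"rotation": [0,-2,0]},{"linear": [0,0,0],"rotation": [0,0,0]},{"linear": [0,0,0],"rotation": [0,0,0]}])

```text
t: 13.3
ee_pos: [546.5, 21.2, 131.6]
tcp_rot: [0.026, 0.992, -0.004, 0.121]
contact_force: [0.1, -0.3, -2.8]
gripper_width: 0.143
finger_force: 88.1
```

```bash
python3 -c "
from h import *
goal(*plate(-45,75,14))
im,d,P,K,T=cloud('wrist'); np.savez('w4',im=im,d=d,P=P,K=K,T=T)
s=arm.get_state(); TI=R.from_quat(s['tcp_rot'])
Q=(P-s['ee_pos'])@TI.as_matrix()  # tool frame
print('cmd'); 
for p in [(70,33,12),(70,-33,12),(50,38,4),(50,-38,4)]: print(p,proj(K,T,TI.apply(np.array(p))+s['ee_pos']).round(0))
# tongue: tool z about 12-5=7, x 50..70
for n,m in dict(tongue=(Q[...,2]>4)&(Q[...,2]<11)&(Q[...,0]>54)&(Q[...,0]<90)&(abs(Q[...,1])<50),slab=(Q[...,2]>0)&(Q[...,2]<8)&(Q[...,0]>25)&(Q[...,0]<52)&(abs(Q[...,1])<55)).items():
    q=Q[m&(d>0)]; print(n,len(q),np.percentile(q,[1,50,99],axis=0).round(1).tolist())
    A=np.c_[q[:,0],q[:,1],np.ones(len(q))]; print(np.linalg.lstsq(A,q[:,2],rcond=None)[0].round(3))
M=RM.inv().apply((P-O).reshape(-1,3)).reshape(P.shape); m=(abs(M[...,2]-57)<3)&(M[...,0]<-20)&(M[...,0]>-120)&(abs(M[...,1])<70); q=M[m]; print('lip',len(q),np.percentile(q,[1,99],axis=0).round(1).tolist())
save('w4',cv2.resize(im[0:300,160:480],None,fx=2,fy=2,interpolation=cv2.INTER_CUBIC))
"
```

```text
t 13.3 pos [546.5  21.2 131.6] shift [-1.9 38.3 29.3] turn [-0.04 -0.09  0.03] w 0.143 F [ 0.1 -0.3 -2.8]
cmd
(70, 33, 12) [380. 132.]
(70, -33, 12) [253. 132.]
(50, 38, 4) [390. 173.]
(50, -38, 4) [243. 173.]
tongue 4164 [[54.2, -32.4, 5.5], [62.3, 0.2, 7.0], [70.1, 32.4, 8.7]]
[0.011 0.    6.37 ]
slab 7151 [[25.2, -37.2, 2.5], [39.1, 0.2, 4.1], [51.8, 37.1, 7.6]]
[0.044 0.    2.571]
lip 14824 [[-99.9, -48.9, 55.3], [-49.7, 49.1, 59.0]]
```

View pics/w4.png

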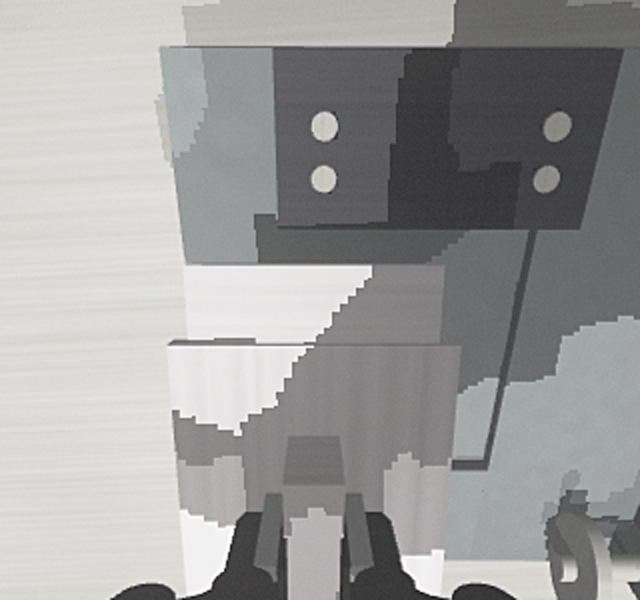

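The crop shows the plate held straight with its tongue end at rows 265 and 345 and the lip edge at row 228. In the tool frame the tongue tip is at x = 70.2, y = 0, underside z = 12, as modelled. Next I'll move it over the pocket.

Call:
apply_moves(plan=[{"linear": [0,8,2],"rotation": [0,0,0]},{"linear": [0,12,5],"rotation": [0,0,0]},{"linear": [-1,12,8],"rotation": [0,0,0]},{"linear": [-1,6.3,8],"rotation": [0,0,0]},{"linear": [0,0,6.3],"rotation": [0,0,0]},{"linear": [0,0,0],"rotation": [0,0,0]},{"linear": [0,0,0],"rotation": [0,0,0]},{"linear": [0,0,0],"rotation": [0,0,0]}])

```text
t: 14.02
ee_pos: [558.3, 58.6, 103.3]
tcp_rot: [0.026, 0.992, -0.003, 0.122]
contact_force: [0.1, -0.4, -3.2]
gripper_width: 0.143
finger_force: 88.2
```

```bash
python3 -c "
from h import *
for i in range(4): goal(*plate(-43,75,14)); cams.camera('top')
goal(*plate(-43,41,14))"
```

```text
t 14.02 pos [558.3  58.6 103.3] shift [-1.   0.3 -0. ] turn [-0.04 -0.04 -0.04] w 0.143 F [ 0.1 -0.4 -3.2]
t 14.07 pos [558.4  58.7 103.6] shift [-0.8  0.2  0.2] turn [-0.03 -0.   -0.05] w 0.147 F [ 0.3 -0.4 -2.7]
t 14.12 pos [558.5  58.8 103.8] shift [-0.7  0.1  0.4] turn [-0.02  0.02 -0.04] w 0.142 F [-0.5  0.  -2.9]
t 14.17 pos [558.6  58.9 103.9] shift [-0.6  0.   0.4] turn [-0.01  0.03 -0.04] w 0.144 F [-0.3  0.1 -2.6]
t 14.22 pos [558.6  59.  103.9] shift [ 7.6 -0.2 33.5] turn [-0.    0.04 -0.02] w 0.146 F [ 0.2 -0.2 -3.7]
```

Call:
apply_moves(plan=[{"linear": [1.5,0,6],"rotation": [0,0,0]},{"linear": [1.8,0,8],"rotation": [0,0,0]},{"linear": [1.8,0,8],"rotation": [0,0,0]},{"linear": [1.5,0,7],"rotation": [0,0,0]},{"linear": [1,0,4.5],"rotation": [0,0,0]},{"linear": [0,0,0],"rotation": [0,0,0]},{"linear": [0,0,0],"rotation": [0,0,0]},{"linear": [0,0,0],"rotation": [0,0,0]}])

```text
t: 14.88
ee_pos: [559.2, 59.6, 69.1]
tcp_rot: [0.026, 0.992, -0.003, 0.122]
contact_force: [0.1, 0.6, -2.5]
gripper_width: 0.142
finger_force: 88.2
```

```bash
python3 -c "
from h import *
goal(*plate(-43,41,14)); goal(*plate(-59.5,40.5,14))"
```

```text
t 14.88 pos [559.2  59.6  69.1] shift [-0.2 -0.8 -0.4] turn [0.01 0.01 0.03] w 0.142 F [ 0.1  0.6 -2.5]
t 14.88 pos [559.2  59.6  69.1] shift [15.9 -0.8 -3.9] turn [0.01 0.01 0.03] w 0.142 F [ 0.1  0.6 -2.5]
```

Call:
apply_moves(plan=[{"linear": [2,-0.4,-0.5],"rotation": [0,0,0]},{"linear": [3.5,0,-0.9],"rotation": [0,0,0]},{"linear": [3.5,0,-0.9],"rotation": [0,0,0]},{"linear": [3.5,0,-0.8],"rotation": [0,0,0]},{"linear": [2,0,-0.5],"rotation": [0,0,0]},{"linear": [1,0,-0.3],"rotation": [0,0,0]},{"linear": [0,0,0],"rotation": [0,0,0]},{"linear": [0,0,0],"rotation": [0,0,0]},{"linear": [0,0,0],"rotation": [0,0,0]}])

```text
t: 15.63
ee_pos: [543.3, 60.0, 69.3]
tcp_rot: [0.026, 0.992, -0.003, 0.122]
contact_force: [-0.3, 0.0, -2.9]
gripper_width: 0.146
finger_force: 88.2
```

```bash
python3 -c "
from h import *
goal(*plate(-59.5,40.5,14))
im,d,P,K,T=cloud('wrist'); s=arm.get_state(); Q=(P-s['ee_pos'])@R.from_quat(s['tcp_rot']).as_matrix()
M=RM.inv().apply((P-O).reshape(-1,3)).reshape(P.shape)
m=(abs(M[...,2]-57)<3)&(M[...,0]<-20)&(M[...,0]>-120)&(abs(M[...,1])<70); q=M[m]; print('lip',np.percentile(q,[.5,99.5],axis=0).round(1).tolist())
m=(Q[...,2]>1)&(Q[...,2]<9)&(Q[...,0]>20)&(Q[...,0]<50)&(abs(Q[...,1])<39.5)&(M[...,0]>-48); q=M[m];print('slab',np.percentile(q,[.5,99.5],axis=0).round(1).tolist())
m=(abs(M[...,2]-37)<2)&(abs(M[...,0])<70)&(abs(M[...,1])<45); q=M[m];print('floor',len(q),np.percentile(q,[.5,99.5],axis=0).round(1).tolist() if len(q) else '')
a=plate(-60,37.5,0); goal(*a)
"
```

```text
t 15.63 pos [543.3  60.   69.3] shift [ 0.5 -0.3  0. ] turn [0.01 0.02 0.02] w 0.146 F [-0.3  0.  -2.9]
lip [[-99.9, -49.4, 54.2], [-20.7, 49.4, 59.2]]
slab [[-40.8, -37.1, 49.7], [-12.6, 38.1, 61.3]]
floor 161 [[-40.3, -40.7, 35.6], [-34.2, 40.8, 38.9]]
t 15.68 pos [543.3  60.   69.2] shift [ 0.9 -0.3 20.1] turn [1.000e-02 1.402e+01 2.000e-02] w 0.142 F [ 0.6 -0.4 -2.5]
```

```bash
python3 -c "
from h import *
w=[plate(-59.6,37.3+3.2*a/14,a,0.2) for a in (14,12,10,8,6,4,3,2,1,0)]
for (p,r),(p2,r2) in zip(w,w[1:]): print(r.inv().apply(p2-p).round(2),np.degrees((r.inv()*r2).as_rotvec()).round(2))
goal(*w[0])"
```

```text
[-0.27 -0.    2.89] [0. 2. 0.]
[-0.28  0.    2.9 ] [0. 2. 0.]
[-0.3  0.   2.9] [0. 2. 0.]
[-0.31 -0.    2.9 ] [ 0.  2. -0.]
[-0.33  0.    2.9 ] [0. 2. 0.]
[-0.18 -0.    1.45] [0. 1. 0.]
[-0.19  0.    1.45] [ 0.  1. -0.]
[-0.19 -0.    1.45] [0. 1. 0.]
[-0.19 -0.    1.45] [0. 1. 0.]
t 15.68 pos [543.3  60.   69.2] shift [ 0.6 -0.1 -0. ] turn [0.01 0.02 0.02] w 0.142 F [ 0.6 -0.4 -2.5]
```

Call:
apply_moves(plan=[{"linear": [0,0,2.9],"rotation": [0,2,0]},{"linear": [-0.1,0,2.9],"rotation": [0,2,0]},{"linear": [-0.2,0,2.9],"rotation": [0,2,0]},{"linear": [-0.3,0,2.9],"rotation": [0,2,0]},{"linear": [-0.3,0,2.9],"rotation": [0,2,0]},{"linear": [-0.2,0,1.4],"rotation": [0,1,0]},{"linear": [-0.2,0,1.4],"rotation": [0,1,0]},{"linear": [0,0,0],"rotation": [0,0,0]},{"linear": [0,0,0],"rotation": [0,0,0]}])

```text
t: 16.43
ee_pos: [547.0, 59.6, 52.0]
tcp_rot: [0.026, 1.0, -0.0, 0.018]
contact_force: [0.8, 0.2, -2.1]
gripper_width: 0.146
finger_force: 88.1
```

```bash
python3 -c "
from h import *
goal(*plate(-59.6,37.3,0,0.2))"
```

```text
t 16.43 pos [547.   59.6  52. ] shift [-0.6  0.   2.7] turn [-0.    2.01  0.01] w 0.146 F [ 0.8  0.2 -2.1]
```

Call:
apply_moves(plan=[{"linear": [-0.2,0,1.4],"rotation": [0,1,0]},{"linear": [-0.2,0,1.3],"rotation": [0,1,0]},{"linear": [0,0,0],"rotation": [0,0,0]},{"linear": [0,0,0],"rotation": [0,0,0]},{"linear": [0,0,0],"rotation": [0,0,0]}])

```text
t: 16.85
ee_pos: [547.5, 59.7, 49.5]
tcp_rot: [0.026, 1.0, 0.0, 0.0]
contact_force: [-0.2, -0.0, -2.5]
gripper_width: 0.147
finger_force: 88.1
```

```bash
python3 -c "
from h import *
goal(*plate(-60,37,0,0))
im,d,P,K,T=cloud('wrist'); M=RM.inv().apply((P-O).reshape(-1,3)).reshape(P.shape)
for n,a,b,c,e in [('slabL',-38,-5,-35,-15),('slabR',-38,-5,15,35),('deckL',-38,-5,-80,-50),('deckR',-38,-5,50,75)]:
    m=(M[...,0]>a)&(M[...,0]<b)&(M[...,1]>c)&(M[...,1]<e); print(n,m.sum(),M[m][:,2].mean().round(2), np.polyfit(M[m][:,0],M[m][:,2],1).round(3))
"
```

```text
t 16.85 pos [547.5  59.7  49.5] shift [ 0.2 -0.3  0.5] turn [0.   0.   0.02] w 0.147 F [-0.2 -0.  -2.5]
slabL 3447 76.7 [  2.688 120.932]
slabR 3716 80.64 [  2.849 125.39 ]
deckL 3241 44.93 [1.000e-03 4.496e+01]
deckR 2726 44.93 [-1.0000e-03  4.4908e+01]
```

Call:
apply_moves(plan=[{"linear": [0,0,0.4],"rotation": [0,0,0]},{"linear": [0,0,0.3],"rotation": [0,0,0]},{"linear": [0,0,0],"rotation": [0,0,0]},{"linear": [0,0,0],"rotation": [0,0,0]}])

```text
t: 17.23
ee_pos: [547.4, 59.7, 48.9]
tcp_rot: [0.026, 1.0, 0.0, -0.0]
contact_force: [-0.5, 0.2, -2.3]
gripper_width: 0.145
finger_force: 88.5
```

Call:
apply_moves(plan=[{"linear": [0,0,0.4],"rotation": [0,0,0]},{"linear": [0,0,0.4],"rotation": [0,0,0]},{"linear": [0,0,0],"rotation": [0,0,0]},{"linear": [0,0,0],"rotation": [0,0,0]}])

```text
t: 17.57
ee_pos: [547.4, 59.7, 48.9]
tcp_rot: [0.026, 1.0, -0.0, -0.0]
contact_force: [-4.1, 0.2, 6.3]
gripper_width: 0.149
finger_force: 89.8
```

Contact with the floor, at a light 6 N. I'll release and lift clear.

Call:
apply_moves(claw=-0.2, plan=[{"linear": [0,0,0],"rotation": [0,0,0]},{"linear": [0,0,0],"rotation": [0,0,0]},{"linear": [0,0,-1],"rotation": [0,0,0]},{"linear": [0,0,-6],"rotation": [0,0,0]},{"linear": [0,0,-15],"rotation": [0,0,0]},{"linear": [0,0,-25],"rotation": [0,0,0]},{"linear": [-10,0,-30],"rotation": [0,0,0]},{"linear": [-10,0,-30],"rotation": [0,0,0]},{"linear": [-10,0,-30],"rotation": [0,0,0]},{"linear": [0,0,-15],"rotation": [0,0,0]},{"linear": [0,0,0],"rotation": [0,0,0]},{"linear": [0,0,0],"rotation": [0,0,0]}])

```text
t: 18.57
ee_pos: [578.3, 58.2, 201.4]
tcp_rot: [0.026, 1.0, 0.0, 0.001]
contact_force: [-0.5, -0.6, 0.6]
gripper_width: 0.4
finger_force: 0.0
```

```bash
python3 -c "
from h import *
goal(*plate(-60,37,0,0))
im,d,P,K,T=cloud('wrist'); M=RM.inv().apply((P-O).reshape(-1,3)).reshape(P.shape)
for n,a,b,c,e in [('slabL',-35,55,-35,-12),('slabR',-35,55,12,35),('deckL',-38,50,-80,-50)]:
    m=(M[...,0]>a)&(M[...,0]<b)&(M[...,1]>c)&(M[...,1]<e); print(n,m.sum(),M[m][:,2].mean().round(2), np.polyfit(M[m][:,0],M[m][:,2],1).round(3))
m=(M[...,2]>66)&(M[...,2]<82)&(abs(M[...,0])<50)&(abs(M[...,1])<30); q=M[m]
r=cv2.minAreaRect(q[:,:2].astype(np.float32)); print('rib',len(q),q[:,2].mean().round(1),np.round(r[0],1),np.round(r[1],1),r[2])
m=(abs(M[...,2]-37)<2)&(abs(M[...,0])<70)&(abs(M[...,1])<45); print('floor px',m.sum(),np.percentile(M[m],[1,99],axis=0).round(1).tolist())
m=(abs(M[...,2]-57)<3)&(M[...,0]<-40)&(M[...,0]>-120)&(abs(M[...,1])<70); print('lip',np.percentile(M[m],[.5,99.5],axis=0).round(1).tolist())
im2,d2,P2,K2,T2=cloud('side')
a=cv2.resize(im[30:330,160:480],None,fx=1.25,fy=1.25); b=cv2.resize(im2[80:240,220:400],None,fx=2.2,fy=2.2)
c=np.zeros((380,800,3),np.uint8); c[:375,:400]=a; c[:352,402:798]=b; save('fin',c)
"
```

```text
t 18.57 pos [578.3  58.2 201.4] shift [ 31.4  -0.4 152.4] turn [0.02 0.15 0.01] w 0.4 F [-0.5 -0.6  0.6]
slabL 8448 212.28 [  2.744 146.083]
slabR 8535 213.62 [  2.75  148.179]
deckL 5017 163.11 [  3.093 111.365]
rib 795 74.9 [10.8  0.5] [13.8 49.5] 89.4942626953125
floor px 470 [[-49.0, -40.6, 35.5], [61.0, 40.6, 38.9]]
lip [[-99.4, -49.4, 55.2], [-49.3, 49.5, 59.4]]
```

View pics/fin.png

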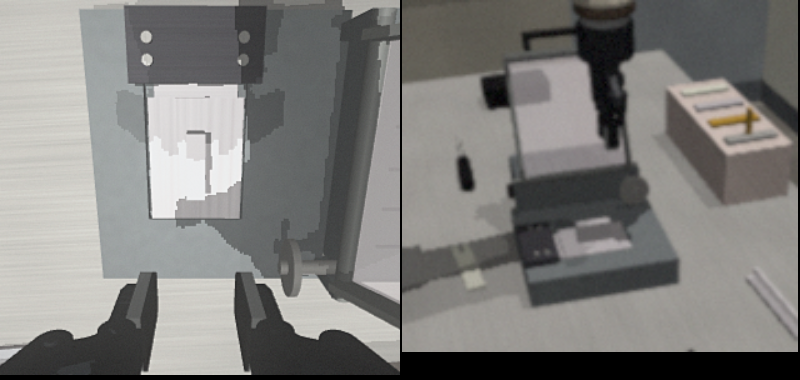

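The final view shows the plate in the pocket with a gap of even width around it (left crop, (195,150)) and the hood still open in the side view. The rib measures at (10.8, 0.5, 59.9). I'll check the tilt and hood angle, then hand in if both are good.

```bash
python3 -c "
from h import *
im,d,P,K,T=cloud('wrist'); M=RM.inv().apply((P-O).reshape(-1,3)).reshape(P.shape)
m=(abs(M[...,2]-45)<6)&(M[...,0]>-35)&(M[...,0]<55)&(abs(M[...,1])<35)&(abs(M[...,1])>11); q=M[m]
c=np.linalg.lstsq(np.c_[q[:,:2],np.ones(len(q))],q[:,2],rcond=None)[0]; print('slab',c.round(4))
im,d,P,K,T=cloud('top'); M=RM.inv().apply((P-O).reshape(-1,3)).reshape(P.shape)
m=(M[...,0]>-80)&(M[...,0]<100)&(M[...,1]>120)&(M[...,1]<250)&(M[...,2]>110)&(M[...,2]<330)&(d>0)&~((M[...,1]<140)&(M[...,2]>200)); q=M[m]
a=np.degrees(0)
s=np.polyfit(q[:,2],q[:,1],1); print('hood',len(q),s,'angle',np.pi/2+np.arctan(s[0]))
ok=abs(c[0])<.03 and abs(c[1])<.03 and abs(c[2]-45)<1.5
print(ok)
"
```

```text
slab [-1.2000e-03 -2.0000e-04  4.4936e+01]
hood 2644 [ 0.4165977 85.3983294] angle 1.9655286816803925
True
```

```bash
python3 -c "
from h import *
for n in('side','top'):
    im,d,P,K,T=cloud(n); M=RM.inv().apply((P-O).reshape(-1,3)).reshape(P.shape)
    m=(M[...,0]>-80)&(M[...,0]<100)&(d>0); y=M[...,1]-115; z=M[...,2]-95; r=np.hypot(y,z)
    a=np.pi-np.arctan2(z,y); m&=(r>120)&(r<235)&(z>40)
    h,e=np.histogram(a[m],np.arange(1.3,2.5,.05)); print(n,dict(zip(e.round(2).tolist(),h.tolist())))
    mb=m&(r>210)&(r<230)&(a>1.6); print(mb.sum(),np.median(a[mb])+np.arctan(16/220))
"
```

```text
side {1.3: 1, 1.35: 0, 1.4: 0, 1.45: 0, 1.5: 0, 1.55: 0, 1.6: 0, 1.65: 0, 1.7: 0, 1.75: 0, 1.8: 0, 1.85: 43, 1.9: 51, 1.95: 31, 2.0: 126, 2.05: 212, 2.1: 482, 2.15: 6, 2.2: 0, 2.25: 0, 2.3: 0, 2.35: 0, 2.4: 0}
96 2.0896937357226255
top {1.3: 0, 1.35: 0, 1.4: 0, 1.45: 0, 1.5: 0, 1.55: 0, 1.6: 0, 1.65: 0, 1.7: 0, 1.75: 0, 1.8: 0, 1.85: 64, 1.9: 200, 1.95: 192, 2.0: 350, 2.05: 269, 2.1: 286, 2.15: 2, 2.2: 0, 2.25: 0, 2.3: 0, 2.35: 0, 2.4: 0}
183 2.0914782346513427
```

The bar gives a hood angle of 2.09 rad, so it is at its stop. Handing in.

```bash
python3 -c "
from h import *
print(arm.finish_job())"
```

```text
the job is handed in; nothing more can be done
None
```

I handed in the job with the hood open at about 2.09 rad and the plate flat in the pocket: rib at machine (10.8, 0.5, 59.9) mm, tongue end by calculation about 10 mm in past the lip edge, and the gripper clear. The hand-in returned no verdict, and I did not re-measure the bystanders.

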